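# Line up shell bangles by size on the counter display

## Task

Set out the four white shell bangles on the row of felt pads in order of size, one flat and centred on each pad, with the smallest on the pad nearest the bell and the largest at the far end. Leave the blue dish where it stands.

Things in the scene. Friction and masses are not known exactly. Their poses are not given: they have to be found in the camera images.
- bangle_child: the smallest of four white shell bangles: plain round ring lying flat, 60 mm outside diameter, 44 mm inside diameter, wall 8 mm thick, 14 mm high, loose, 35 to 110 g; origin on the ring's axis at the underside, z up along the axis
- bangle_small: the second smallest of four white shell bangles: plain round ring lying flat, 70 mm outside diameter, 54 mm inside diameter, wall 8 mm thick, 14 mm high, loose, 35 to 110 g; origin on the ring's axis at the underside, z up along the axis
- bangle_medium: the second largest of four white shell bangles: plain round ring lying flat, 80 mm outside diameter, 64 mm inside diameter, wall 8 mm thick, 14 mm high, loose, 35 to 110 g; origin on the ring's axis at the underside, z up along the axis
- bangle_large: the largest of four white shell bangles: plain round ring lying flat, 90 mm outside diameter, 74 mm inside diameter, wall 8 mm thick, 14 mm high, loose, 35 to 110 g; origin on the ring's axis at the underside, z up along the axis
- pad_1: round blue felt pad, 92 mm diameter, 4 mm thick, fixed on a dark wooden board (10 mm thick, 110 x 410 mm), the leftmost of a straight row of four spaced 100 mm as the robot sees it (+y is left); origin at the centre of its underside; its top is 4 mm above the origin, 14 mm above the counter; y points left along the row, x across it away from the robot
- pad_2: round blue felt pad, 92 mm diameter, 4 mm thick, fixed on a dark wooden board (10 mm thick, 110 x 410 mm), the second from the left of a straight row of four spaced 100 mm as the robot sees it (+y is left); origin at the centre of its underside; its top is 4 mm above the origin, 14 mm above the counter; y points left along the row, x across it away from the robot
- pad_3: round blue felt pad, 92 mm diameter, 4 mm thick, fixed on a dark wooden board (10 mm thick, 110 x 410 mm), the third from the left of a straight row of four spaced 100 mm as the robot sees it (+y is left); origin at the centre of its underside; its top is 4 mm above the origin, 14 mm above the counter; y points left along the row, x across it away from the robot
- pad_4: round blue felt pad, 92 mm diameter, 4 mm thick, fixed on a dark wooden board (10 mm thick, 110 x 410 mm), the rightmost of a straight row of four spaced 100 mm as the robot sees it (+y is left); origin at the centre of its underside; its top is 4 mm above the origin, 14 mm above the counter; y points left along the row, x across it away from the robot
- bell: chrome push-button counter bell with a round black foot of 82 mm diameter, 53 mm high, fixed on the counter beyond one end of the pad row (left or right, it changes); origin at the centre of its underside. A square wooden coin well with a clear flap (110 mm wide, about 40 mm high, with a small steel knob on the flap) stands beyond the other end
- dish: small round cobalt-blue ceramic dish, 84 mm across the rim, 32 mm high, loose, standing among the bangles; origin at the centre of its underside. It stays where it is. (A stack of silver bangles round a dark wooden post, 82 mm across the foot and 46 mm high, also stands among the shell bangles and is not part of the job.)
Not all that is in view belongs to the job. What is shaped like the bell but green or turquoise is not meant.

How it is judged:
At the end, for the whole second after the job is handed in: All four shell bangles lie flat (within 0.1 rad) and at rest on the pads, one per pad, each centred within 13 mm, rising in size from the pad nearest the bell to the pad farthest from it, released (((y of bell in the frame of pad_2 above 0 m and horizontal distance between bangle_child and pad_1 below 0.013 m and horizontal distance between bangle_small and pad_2 below 0.013 m and horizontal distance between bangle_medium and pad_3 below 0.013 m and horizontal distance between bangle_large and pad_4 below 0.013 m) or (y of bell in the frame of pad_2 below 0 m and horizontal distance between bangle_child and pad_4 below 0.013 m and horizontal distance between bangle_small and pad_3 below 0.013 m and horizontal distance between bangle_medium and pad_2 below 0.013 m and horizontal distance between bangle_large and pad_1 below 0.013 m)) and height (world z) of bangle_child between 0.011 and 0.018 m and linear speed of each of bangle_child, bangle_small, bangle_medium, bangle_large below 0.02 m/s and (angle between bangle_child's own z axis and vertical below 0.1 rad or angle between bangle_child's own z axis and vertical above 3.04 rad) and height (world z) of bangle_small between 0.011 and 0.018 m and (angle between bangle_small's own z axis and vertical below 0.1 rad or angle between bangle_small's own z axis and vertical above 3.04 rad) and height (world z) of bangle_medium between 0.011 and 0.018 m and (angle between bangle_medium's own z axis and vertical below 0.1 rad or angle between bangle_medium's own z axis and vertical above 3.04 rad) and height (world z) of bangle_large between 0.011 and 0.018 m and (angle between bangle_large's own z axis and vertical below 0.1 rad or angle between bangle_large's own z axis and vertical above 3.04 rad)); the robot touches nothing.
It fails at once if the blue dish is pushed more than 20 mm or tipped (distance of dish from where it was at the start of the episode above 0.02 m or angle between dish's own z axis and vertical above 0.4 rad).
It also fails if it takes over 96 s, if anything falls off the work surface, if the arm or the gripper's body presses on something with over 40 N, if the wrist force passes 120 N, or if a joint passes its speed limit or range.

## Robot

A 6-joint arm with a two-finger parallel gripper is mounted at the origin on the work surface. World frame = base frame: x ahead of the robot, y to its left, z up, the work surface at z = 0. Lengths are in m, angles in rad, forces in N, time in s.
With the tool pointing down it reaches from about 0.35 to 1 m from the base axis. Payload 7.1 kg.
Tool frame: the origin (TCP) lies at the very end of the fingers, on their centre line; the grasp point (between the pads) lies 19 mm behind it (bot.grip_depth is the z of the grasp point in the tool frame, in m); z points along the fingers, y is the line along which they close (so a half turn about z gives the same grasp; the last joint's range is limited). The gripper opens to 85 mm and grips with 20 to 120 N. Pads are 22 mm wide; open, the fingers measure 114 mm over their backs; the gripper's body (76 mm by 85 mm) begins 54 mm behind the grasp point. The pads swing forward as they close: fully open they stand 13 mm farther back than shut.
Start: joints at [1.152, 0.423, 1.63, -0, 1.089, -0.019], TCP at [0.243, 0.576, 0.231] pointing down, gripper open.
Joint ranges: [-3, 3], [-0.9, 2.11], [0.09, 2.58], [-1.31, 4.45], [0.11, 2.69], [-2.54, 2.54]. Speed limits (rad/s): [2.39, 2.39, 3.01, 3.14, 3.14, 3.14].

## Interface

Orientations are given as a unit quaternion [x, y, z, w].
In Python, from plant import read_state, vision, bot gives the robot as it stands.
- The arm moves only by the tool carry_out, never from a script. Its argument "plan" is a list of rows, each an object with "xyz": the shift along the world's x, y, z in mm, a list of three; "dr": the turn, a rotation vector about the world's x, y, z in rad, a list of three. In form: [{"xyz": [dx, dy, dz], "dr": [rx, ry, rz]}, ...]. A call has 1 to 10 rows; each row shifts and turns the commanded pose from where the row before left it; what a row does not reach is not made up. A row lasts 1/12 s, in which the tool goes at most 41.7 mm and 7.16 degrees, less where a joint would pass 70% of its speed; a pose out of reach is approached as far as the arm can. A call with a gripper value outside its range is refused whole. "jaw" is the closure, from -1 (fully open) to 1 (shut), set as the call begins (left out, the last holds). The fingers move at their own pace and stop on an object; "force" is the grip in N (left out, the last holds). Time passes only in rows, so rows that do not move let the fingers close. It gives the time, the measured TCP pose, the force, the opening and the grip force at its end, in the units of the state.
- read_state(): the state, without advancing time (a new reading comes with each control period).
- vision.get_image(name): name is "scene" or "top" or "wrist"; returns (picture, depth): 384x512x3 uint8, blue, green, red; 384x512 float32, m along the optical axis (not along the pixel's ray), 0 where there is no reading.
- vision.get_calibration(name): a dict with "intrinsics" (3x3 intrinsics, pixels), "T" (4x4, takes a point from camera to world coordinates). Camera axes: x right, y down, z forward; pixel columns grow to the right and rows downward; lengths in m; the calibration is good to about 2 mm. The wrist camera is an equidistant fisheye: a pixel r from the principal point sees the ray r / f radians off the axis. A picture is of the moment at which its call begins: read the wrist's pose just before it. get_calibration takes no time and is no camera call; for the wrist camera it gives the pose at the moment of the call.
- bot.close_job(): hands the job in; it is judged then, once.
The state is a dict: "time": time; "qpos": joint angles; "dq": joint speeds; "effort": joint torques, N m; "ee_pos": TCP position; "orientation": TCP orientation; "wrist_force": force on the tool from outside, world axes, zero at the start; "torque": the same for the moment, N m; "width": opening from 0.0 (shut) to 1.0 (fully open); "grip_force": force on a finger pad.
Only numpy, scipy, OpenCV 4.12 (cv2) and the standard library are available. Lean on these libraries where they do the work, as an engineer would, in place of code of your own. Each camera call takes 0.05 s, during which the arm holds its last target. There are 200 camera calls.

## Working session

There is one attempt and no reset: what is moved stays moved. The work goes in short steps, Python scripts to look and compute and a tool call to move; the robot and the scene stay as the last step left them, time stands still between calls to the robot, and variables do not carry over. Pictures are saved under pics/ and viewed, at most 14 in all, crops included, and the job is handed in when it is done.

Besides the shell and the picture viewer there is one more tool, called after "Emit:" as name(argument=value, ...), one argument or row to a line, values as JSON. carry_out: Moves the arm, as the interface text tells. Its arguments: {"type":"object","properties":{"plan":{"type":"array","items":{"type":"object","properties":{"xyz":{"type":"array","items":{"type":"number"}},"dr":{"type":"array","items":{"type":"number"}}}}},"jaw":{"type":"number"},"force":{"type":"number"}},"required":["plan"]}

```bash
mkdir -p pics; python3 - <<'E'
from plant import read_state, vision, bot
import cv2, numpy as np
s=read_state();print(s)
for n in ("top","scene"):
    im,d=vision.get_image(n);cv2.imwrite(f"pics/{n}0.png",im);np.savez(f"pics/{n}0.npz",d=d,im=im)
    c=vision.get_calibration(n);print(n,c["intrinsics"],c["T"].round(4))
E
```

```text
{'time': 0.0, 'qpos': array([ 1.15200941e+00,  4.23846138e-01,  1.63070904e+00, -4.13930746e-06,
        1.08860520e+00, -1.89676963e-02]), 'dq': array([ 0.00052518,  0.00101225,  0.000394  ,  0.00031243, -0.00184165,
       -0.00082587]), 'effort': array([-1.20212906e-03, -5.57390106e+01, -2.81739664e+01, -3.16895830e-05,
        7.34917849e-03, -1.89697538e-07]), 'ee_pos': array([0.24301349, 0.57521317, 0.23053491]), 'orientation': array([ 1.98579737e-01,  9.80084422e-01, -7.65557446e-04, -1.68413552e-04]), 'wrist_force': array([-0.26467951, -0.15051346,  0.36981362]), 'torque': array([ 0.03812831, -0.01820236,  0.0379018 ]), 'grip_force': 0.0, 'width': 1.001699116376555}
top [[410.1679126    0.         257.53532448]
 [  0.         410.1679126  190.398482  ]
 [  0.           0.           1.        ]] [[-0.1397 -0.9689  0.2042  0.2259]
 [-0.9902  0.1372 -0.0261  0.0068]
 [-0.0027 -0.2059 -0.9786  1.0853]
 [ 0.      0.      0.      1.    ]]
scene [[426.71416464   0.         256.78025906]
 [  0.         426.71416464 195.62566539]
 [  0.           0.           1.        ]] [[-0.6781  0.4381 -0.5901  1.0453]
 [ 0.7346  0.3812 -0.5612  0.562 ]
 [-0.0209 -0.8141 -0.5804  0.6323]
 [ 0.      0.      0.      1.    ]]
```

View pics/top0.png

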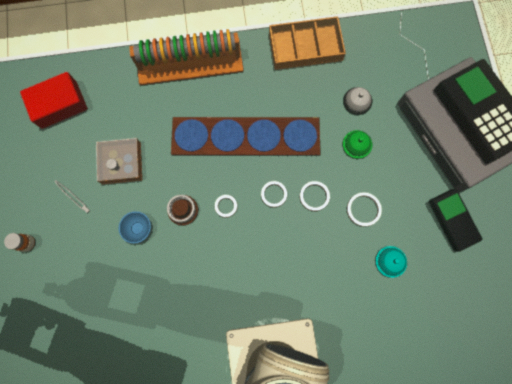

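View pics/scene0.png

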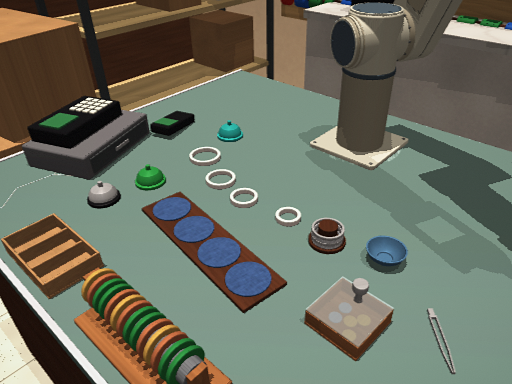

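The top picture shows the chrome bell at (358,100), right of the pad row. The pads are at (191,135), (227,135), (264,135) and (300,135). The rings are at (226,206), (274,194), (315,195) and (364,209), with the dish at (136,228) and the silver stack at (181,208). The bell is on the right, so the child bangle goes on pad_4 and the large one on pad_1.

```bash
cat > h.py <<'E'
import cv2, numpy as np
from plant import read_state, vision, bot
def topw(pts,z,name="top"):
    c=vision.get_calibration(name);K=c["intrinsics"];T=c["T"]
    p=np.c_[np.asarray(pts,float),np.ones(len(pts))]@np.linalg.inv(K).T@T[:3,:3].T
    return T[:3,3]+p*((z-T[2,3])/p[:,2])[:,None]
def circ(p):
    A=np.c_[2*p,np.ones(len(p))];s=np.linalg.lstsq(A,(p**2).sum(1),rcond=None)[0]
    return s[0],s[1],np.sqrt(s[2]+s[0]**2+s[1]**2)
def comps(mask,z,amin=60):
    n,l,st,_=cv2.connectedComponentsWithStats(mask.astype(np.uint8))
    out=[]
    for i in range(1,n):
        if st[i,4]<amin: continue
        c,_=cv2.findContours((l==i).astype(np.uint8),cv2.RETR_EXTERNAL,cv2.CHAIN_APPROX_NONE)
        w=topw(c[0][:,0],z)[:,:2];x,y,r=circ(w)
        out.append((round(x,4),round(y,4),round(2*r,4),int(st[i,4]),(st[i,:2]+st[i,2:4]/2).tolist()))
    return out
def look():
    im,d=vision.get_image("top")
    hsv=cv2.cvtColor(im,cv2.COLOR_BGR2HSV);h,s,v=cv2.split(hsv)
    reg=np.zeros(im.shape[:2],bool);reg[85:290,110:395]=1
    return im,d,comps(reg&(s<50)&(v>150),.010),comps(reg&(h>100)&(h<125)&(s>100)&(v>60),.014)
E
python3 - <<'E'
from h import *
im,d,w,b=look()
print("white");[print(*x) for x in w]
print("blue");[print(*x) for x in b]
print("bell,stack,dish",topw([(358,98),(181,208),(136,228),(357,142)],.03).round(3), d[206,215],d[135,191])
# depth check
T=vision.get_calibration("top")
for px in [(215,160),(191,135),(300,135),(338,209)]:
    r=np.linalg.inv(T["intrinsics"])@[*px,1]; print(px,(T["T"][:3,:3]@r*d[px[1],px[0]]+T["T"][:3,3]).round(4))
E
```

```text
white
0.6778 -0.3439 0.0504 246 [360.5, 97.0]
0.6487 0.326 0.0434 66 [123.0, 139.5]
0.5765 0.319 0.0578 309 [127.0, 163.5]
0.4378 -0.0637 0.0726 344 [274.0, 193.0]
0.4173 -0.1719 0.0828 413 [315.5, 195.0]
0.3626 -0.2966 0.0924 471 [365.0, 209.0]
0.4236 0.0689 0.0623 289 [225.5, 205.0]
0.4345 0.1896 0.0711 169 [180.0, 207.5]
blue
0.6298 0.1382 0.0863 779 [191.5, 135.5]
0.6157 0.0391 0.0863 781 [227.5, 135.5]
0.6014 -0.0596 0.0862 778 [264.0, 135.5]
0.5872 -0.158 0.086 777 [300.0, 135.5]
0.3973 0.3112 0.0727 566 [135.0, 227.5]
bell,stack,dish [[ 0.665 -0.332  0.03 ]
 [ 0.428  0.183  0.03 ]
 [ 0.392  0.303  0.03 ]
 [ 0.54  -0.305  0.03 ]] 1.090387 1.1273549
(215, 160) [ 5.533e-01  8.170e-02 -2.000e-04]
(191, 135) [0.6292 0.1376 0.0139]
(300, 135) [ 0.5871 -0.159   0.014 ]
(338, 209) [ 0.3715 -0.2278  0.0021]
```

Emit:
carry_out(
  plan=[
    {"xyz": [11,-36,-5],"dr": [0,0,-0.1]},
    {"xyz": [11,-36,-5],"dr": [0,0,-0.1]},
    {"xyz": [11,-36,-5],"dr": [0,0,-0.1]},
    {"xyz": [11,-36,-5],"dr": [0,0,-0.1]},
    {"xyz": [11,-36,-5],"dr": [0,0,-0.1]},
    {"xyz": [11,-36,-5],"dr": [0,0,-0.1]},
    {"xyz": [11,-36,-5],"dr": [0,0,-0.1]},
    {"xyz": [11,-36,-5],"dr": [0,0,-0.1]},
    {"xyz": [11,-36,-5],"dr": [0,0,-0.1]},
    {"xyz": [11,-36,-5],"dr": [0,0,-0.1]},
  ],
  jaw=0.25,
  force=30,
)

```text
time: 0.98
ee_pos: [0.3533, 0.214, 0.1812]
orientation: [0.646, 0.763, 0.0, 0.0]
wrist_force: [1.1, -0.2, 0.0]
width: 0.377
grip_force: 0.0
```

Emit:
carry_out(
  plan=[
    {"xyz": [11,-36,-8],"dr": [0,0,-0.08]},
    {"xyz": [11,-36,-8],"dr": [0,0,-0.08]},
    {"xyz": [11,-36,-8],"dr": [0,0,-0.08]},
    {"xyz": [11,-34,-8],"dr": [0,0,-0.074]},
    {"xyz": [0,0,0]},
    {"xyz": [0,0,0]},
    {"xyz": [0,0,0]},
  ],
)

```text
invalid input at $.plan[4]: expected keys xyz, dr
```

Emit:
carry_out(
  plan=[
    {"xyz": [11,-36,-14],"dr": [0,0,-0.08]},
    {"xyz": [11,-36,-14],"dr": [0,0,-0.08]},
    {"xyz": [11,-36,-14],"dr": [0,0,-0.08]},
    {"xyz": [11,-34,-14],"dr": [0,0,-0.074]},
    {"xyz": [0,0,-25],"dr": [0,0,0]},
    {"xyz": [0,0,-25],"dr": [0,0,0]},
    {"xyz": [0,0,-25],"dr": [0,0,0]},
    {"xyz": [0,0,0],"dr": [0,0,0]},
    {"xyz": [0,0,0],"dr": [0,0,0]},
  ],
)

```text
time: 1.73
ee_pos: [0.3962, 0.0735, 0.0496]
orientation: [0.756, 0.655, -0.002, -0.001]
wrist_force: [0.2, 0.6, -0.7]
width: 0.376
grip_force: 0.0
```

```bash
python3 - <<'E'
from h import *
s=read_state();print(s["ee_pos"],s["orientation"].round(4),s["qpos"].round(3))
im,d=vision.get_image("wrist");cv2.imwrite("pics/w1.png",im)
E
```

```text
[0.39619234 0.07347889 0.04963276] [ 0.7559  0.6547 -0.0015 -0.001 ] [ 0.154  0.46   2.204 -0.     0.481  0.297]
```

View pics/w1.png

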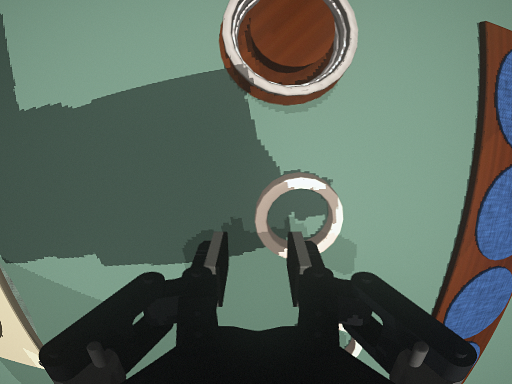

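The ring is centred at about (299,215). Its robot-side wall at (265,215) lines up with the middle of the fingers at column 262, so I can descend.

Emit:
carry_out(
  plan=[
    {"xyz": [1.5,-1,-15],"dr": [0,0,0]},
    {"xyz": [0,0,-15],"dr": [0,0,0]},
    {"xyz": [0,0,-10],"dr": [0,0,0]},
    {"xyz": [0,0,-5],"dr": [0,0,0]},
    {"xyz": [0,0,0],"dr": [0,0,0]},
    {"xyz": [0,0,0],"dr": [0,0,0]},
  ],
)

```text
time: 2.28
ee_pos: [0.399, 0.0729, 0.0059]
orientation: [0.756, 0.655, 0.0, 0.0]
wrist_force: [-0.5, 0.7, 1.0]
width: 0.373
grip_force: 0.0
```

Emit:
carry_out(
  plan=[
    {"xyz": [0,0,0],"dr": [0,0,0]},
    {"xyz": [0,0,0],"dr": [0,0,0]},
    {"xyz": [0,0,0],"dr": [0,0,0]},
    {"xyz": [0,0,0],"dr": [0,0,0]},
    {"xyz": [0,0,0],"dr": [0,0,0]},
    {"xyz": [0,0,0],"dr": [0,0,0]},
    {"xyz": [0,0,0],"dr": [0,0,0]},
    {"xyz": [0,0,0],"dr": [0,0,0]},
  ],
  jaw=1,
  force=40,
)

```text
time: 2.95
ee_pos: [0.3989, 0.0728, 0.006]
orientation: [0.756, 0.655, 0.0, 0.0]
wrist_force: [-1.8, 1.5, 7.4]
width: 0.084
grip_force: 36.0
```

Emit:
carry_out(
  plan=[
    {"xyz": [0,0,10],"dr": [0,0,0]},
    {"xyz": [0,0,20],"dr": [0,0,0]},
    {"xyz": [0,0,20],"dr": [0,0,0]},
    {"xyz": [20,-28,10],"dr": [0,0,0]},
    {"xyz": [23,-33,0],"dr": [0,0,0]},
    {"xyz": [23,-33,0],"dr": [0,0,0]},
    {"xyz": [23,-33,0],"dr": [0,0,0]},
    {"xyz": [23,-33,0],"dr": [0,0,0]},
    {"xyz": [23,-33,0],"dr": [0,0,0]},
    {"xyz": [23,-31,0],"dr": [0,0,0]},
  ],
)

```text
time: 3.78
ee_pos: [0.5575, -0.1535, 0.0665]
orientation: [0.756, 0.655, 0.0, 0.0]
wrist_force: [1.1, 1.2, 0.1]
width: 0.085
grip_force: 35.9
```

Emit:
carry_out(
  plan=[
    {"xyz": [5,-3,-15],"dr": [0,0,0]},
    {"xyz": [0,0,0],"dr": [0,0,0]},
    {"xyz": [0,0,0],"dr": [0,0,0]},
  ],
)

```text
time: 4.03
ee_pos: [0.5607, -0.1544, 0.0502]
orientation: [0.756, 0.654, -0.001, -0.001]
wrist_force: [-0.1, 0.7, -1.3]
width: 0.087
grip_force: 35.9
```

```bash
python3 - <<'E'
from h import *
s=read_state();print(s["ee_pos"],s["orientation"].round(4),s["qpos"].round(3),s["width"])
im,d=vision.get_image("wrist");cv2.imwrite("pics/w2.png",im)
E
```

```text
[ 0.56065745 -0.15437678  0.05023923] [ 7.561e-01  6.544e-01 -6.000e-04 -9.000e-04] [-0.289  0.62   1.817  0.     0.707 -0.145] 0.08706986871573835
```

View pics/w2.png

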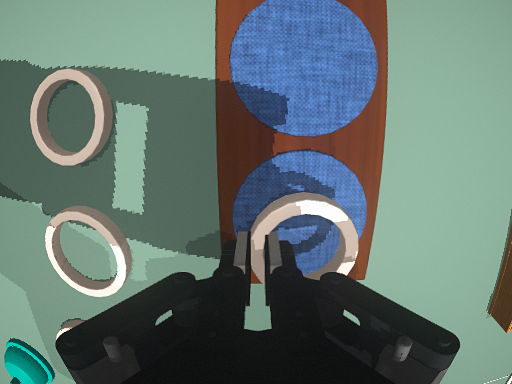

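The ring is held level at about (304,245) above pad_4, so I lower it and release.

Emit:
carry_out(
  plan=[
    {"xyz": [0,0,-12],"dr": [0,0,0]},
    {"xyz": [0,0,-10],"dr": [0,0,0]},
    {"xyz": [0,0,-5],"dr": [0,0,0]},
    {"xyz": [0,0,-2],"dr": [0,0,0]},
    {"xyz": [0,0,0],"dr": [0,0,0]},
    {"xyz": [0,0,0],"dr": [0,0,0]},
  ],
)

```text
time: 4.58
ee_pos: [0.5616, -0.154, 0.0211]
orientation: [0.756, 0.655, -0.0, -0.0]
wrist_force: [-0.7, 0.3, -1.3]
width: 0.082
grip_force: 35.9
```

Emit:
carry_out(
  plan=[
    {"xyz": [0,0,0],"dr": [0,0,0]},
    {"xyz": [0,0,0],"dr": [0,0,0]},
    {"xyz": [0,0,0],"dr": [0,0,0]},
    {"xyz": [0,0,0],"dr": [0,0,0]},
    {"xyz": [0,0,15],"dr": [0,0,0]},
    {"xyz": [0,0,20],"dr": [0,0,0]},
    {"xyz": [0,0,20],"dr": [0,0,0]},
  ],
  jaw=0.25,
)

```text
time: 5.17
ee_pos: [0.5612, -0.1542, 0.0765]
orientation: [0.756, 0.655, -0.0, -0.001]
wrist_force: [-0.3, -0.4, -0.1]
width: 0.379
grip_force: 0.0
```

```bash
python3 - <<'E'
from h import *
s=read_state();print(s["ee_pos"],s["width"])
im,d,w,b=look();cv2.imwrite("pics/t1.png",cv2.resize(im[80:280,100:400],None,fx=2.5,fy=2.5))
for x in w+b:print(*x)
E
```

```text
[ 0.56120064 -0.15417474  0.07648656] 0.3791455616385906
0.6742 0.1795 0.1103 1068 [173.5, 123.5]
0.6282 0.0321 0.1301 1560 [229.5, 131.0]
0.5426 -0.2296 0.2395 3472 [329.0, 143.5]
0.3971 0.3143 0.0728 557 [133.5, 227.5]
```

View pics/t1.png

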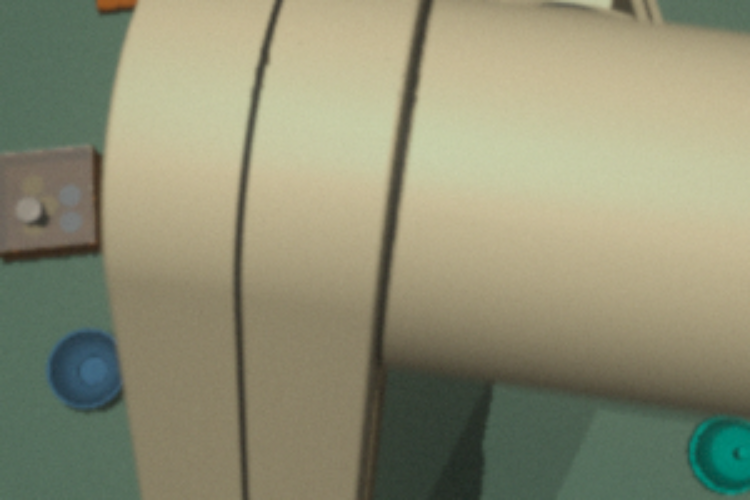

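The arm covers the rings in this top view; only the dish at about (87,370) is clear, and it hasn't moved. I go on to the small bangle and will check the placings later.

Emit:
carry_out(
  plan=[
    {"xyz": [-22,13.6,0],"dr": [0,0,0]},
    {"xyz": [-22,13.6,0],"dr": [0,0,0]},
    {"xyz": [-22,13.6,0],"dr": [0,0,0]},
    {"xyz": [-22,13.6,0],"dr": [0,0,0]},
    {"xyz": [-22,13.6,0],"dr": [0,0,0]},
    {"xyz": [-22,13.6,0],"dr": [0,0,0]},
    {"xyz": [-22,13.3,0],"dr": [0,0,0]},
    {"xyz": [0,0,-27],"dr": [0,0,0]},
    {"xyz": [0,0,0],"dr": [0,0,0]},
    {"xyz": [0,0,0],"dr": [0,0,0]},
  ],
)

```text
time: 6.05
ee_pos: [0.4075, -0.0593, 0.049]
orientation: [0.756, 0.655, -0.001, -0.001]
wrist_force: [-1.3, -0.1, -0.2]
width: 0.373
grip_force: 0.0
```

```bash
python3 - <<'E'
from h import *
s=read_state();print(s["ee_pos"],s["orientation"].round(4),s["width"])
im,d=vision.get_image("wrist");cv2.imwrite("pics/w3.png",im)
im,d=vision.get_image("scene");cv2.imwrite("pics/s3.png",cv2.resize(im[120:320,120:420],None,fx=2.5,fy=2.5))
E
```

```text
[ 0.40745425 -0.05931021  0.04900744] [ 7.557e-01  6.549e-01 -6.000e-04 -7.000e-04] 0.3729458193720037
```

View pics/w3.png

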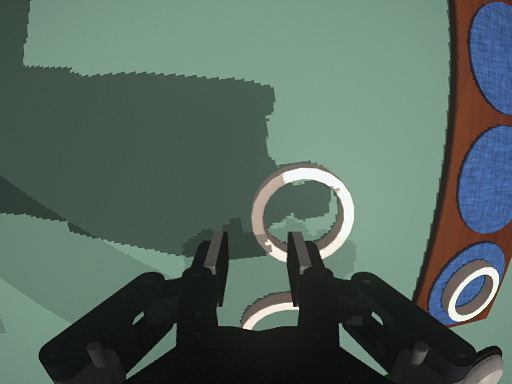

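View pics/s3.png

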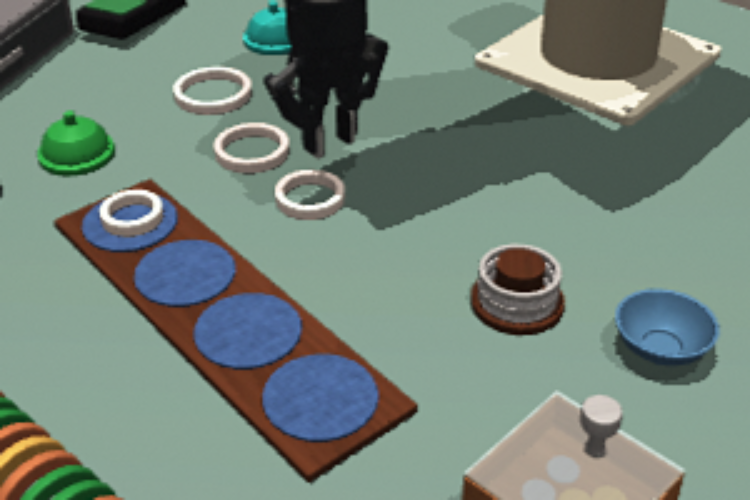

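In the scene crop the child bangle lies flat and centred on pad_4 at (130,212). In the wrist view the small ring's near wall, at about column 262, lies between the fingers, so I grip it.

Emit:
carry_out(
  plan=[
    {"xyz": [0,0,-15],"dr": [0,0,0]},
    {"xyz": [0,0,-15],"dr": [0,0,0]},
    {"xyz": [0,0,-10],"dr": [0,0,0]},
    {"xyz": [0,0,-4],"dr": [0,0,0]},
    {"xyz": [0,0,0],"dr": [0,0,0]},
    {"xyz": [0,0,0],"dr": [0,0,0]},
  ],
)

```text
time: 6.65
ee_pos: [0.408, -0.0595, 0.0055]
orientation: [0.756, 0.655, 0.0, 0.0]
wrist_force: [-0.4, -0.4, 0.5]
width: 0.375
grip_force: 0.0
```

Emit:
carry_out(
  plan=[
    {"xyz": [0,0,0],"dr": [0,0,0]},
    {"xyz": [0,0,0],"dr": [0,0,0]},
    {"xyz": [0,0,0],"dr": [0,0,0]},
    {"xyz": [0,0,0],"dr": [0,0,0]},
    {"xyz": [0,0,0],"dr": [0,0,0]},
    {"xyz": [0,0,0],"dr": [0,0,0]},
    {"xyz": [0,0,0],"dr": [0,0,0]},
    {"xyz": [0,0,0],"dr": [0,0,0]},
  ],
  jaw=1,
  force=40,
)

```text
time: 7.32
ee_pos: [0.4079, -0.0594, 0.0059]
orientation: [0.756, 0.655, 0.0, 0.0]
wrist_force: [-1.0, -0.7, 5.5]
width: 0.079
grip_force: 35.8
```

Emit:
carry_out(
  plan=[
    {"xyz": [0,0,10],"dr": [0,0,0]},
    {"xyz": [0,0,20],"dr": [0,0,0]},
    {"xyz": [10,0.2,15],"dr": [0,0,0]},
    {"xyz": [30,1,0],"dr": [0,0,0]},
    {"xyz": [35,1,0],"dr": [0,0,0]},
    {"xyz": [35,1,0],"dr": [0,0,0]},
    {"xyz": [35,1,0],"dr": [0,0,0]},
    {"xyz": [18,0,0],"dr": [0,0,0]},
    {"xyz": [0,0,-10],"dr": [0,0,0]},
    {"xyz": [0,0,0],"dr": [0,0,0]},
  ],
)

```text
time: 8.15
ee_pos: [0.5705, -0.055, 0.0397]
orientation: [0.756, 0.655, -0.0, -0.0]
wrist_force: [-0.7, -0.0, -1.1]
width: 0.083
grip_force: 35.8
```

Emit:
carry_out(
  plan=[
    {"xyz": [0,0,-10],"dr": [0,0,0]},
    {"xyz": [0,0,-5],"dr": [0,0,0]},
    {"xyz": [0,0,0],"dr": [0,0,0]},
    {"xyz": [0,0,0],"dr": [0,0,0]},
  ],
)

```text
time: 8.48
ee_pos: [0.5695, -0.0552, 0.0249]
orientation: [0.756, 0.655, -0.001, -0.001]
wrist_force: [-0.4, 0.1, -0.3]
width: 0.084
grip_force: 35.7
```

Emit:
carry_out(
  plan=[
    {"xyz": [1,0,-4],"dr": [0,0,0]},
    {"xyz": [0,0,0],"dr": [0,0,0]},
    {"xyz": [0,0,0],"dr": [0,0,0]},
  ],
)

```text
time: 8.73
ee_pos: [0.5717, -0.0552, 0.0213]
orientation: [0.756, 0.655, -0.0, -0.0]
wrist_force: [0.2, -0.1, -0.9]
width: 0.082
grip_force: 35.7
```

Emit:
carry_out(
  plan=[
    {"xyz": [0,0,0],"dr": [0,0,0]},
    {"xyz": [0,0,0],"dr": [0,0,0]},
    {"xyz": [0,0,0],"dr": [0,0,0]},
    {"xyz": [0,0,0],"dr": [0,0,0]},
    {"xyz": [0,0,15],"dr": [0,0,0]},
    {"xyz": [0,0,20],"dr": [0,0,0]},
    {"xyz": [0,0,20],"dr": [0,0,0]},
  ],
  jaw=0.25,
)

```text
time: 9.32
ee_pos: [0.5712, -0.0551, 0.0765]
orientation: [0.756, 0.655, -0.001, -0.001]
wrist_force: [0.9, 0.1, -0.6]
width: 0.373
grip_force: 0.0
```

Emit:
carry_out(
  plan=[
    {"xyz": [-32,-19,0],"dr": [0,0,0]},
    {"xyz": [-32,-19,0],"dr": [0,0,0]},
    {"xyz": [-32,-19,0],"dr": [0,0,0]},
    {"xyz": [-32,-19,0],"dr": [0,0,0]},
    {"xyz": [-32,-19,0],"dr": [0,0,0]},
    {"xyz": [-29.5,-16.5,0],"dr": [0,0,0]},
    {"xyz": [0,0,-27],"dr": [0,0,0]},
    {"xyz": [0,0,0],"dr": [0,0,0]},
    {"xyz": [0,0,0],"dr": [0,0,0]},
  ],
)

```text
time: 10.07
ee_pos: [0.3818, -0.1666, 0.049]
orientation: [0.756, 0.654, -0.0, -0.001]
wrist_force: [0.3, -0.5, 0.8]
width: 0.374
grip_force: 0.0
```

```bash
python3 - <<'E'
from h import *
s=read_state();print(s["ee_pos"],s["orientation"].round(4),s["width"])
im,d=vision.get_image("wrist");cv2.imwrite("pics/w4.png",im)
im,d,w,b=look()
for x in w+b:print(*x)
E
```

```text
[ 0.38179341 -0.16663341  0.04899451] [ 7.561e-01  6.544e-01 -4.000e-04 -9.000e-04] 0.3739601843240005
0.5289 0.0627 0.1454 2003 [222.5, 169.5]
0.4513 -0.1026 0.1618 2667 [286.5, 187.5]
0.3595 -0.2823 0.1582 2590 [358.0, 209.5]
0.6343 0.1464 0.073 530 [188.0, 135.0]
0.3976 0.3109 0.0722 560 [134.5, 228.0]
```

View pics/w4.png

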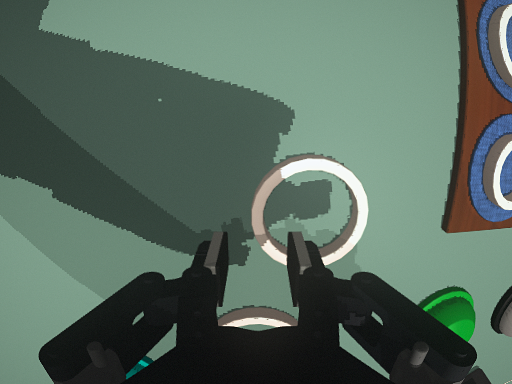

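The medium ring's near wall, at about column 261, lies between the fingers. The two placed rings at the right edge sit on their pads.

Emit:
carry_out(
  plan=[
    {"xyz": [0,0,-15],"dr": [0,0,0]},
    {"xyz": [0,0,-15],"dr": [0,0,0]},
    {"xyz": [0,0,-10],"dr": [0,0,0]},
    {"xyz": [0,0,-4],"dr": [0,0,0]},
    {"xyz": [0,0,0],"dr": [0,0,0]},
    {"xyz": [0,0,0],"dr": [0,0,0]},
  ],
)

```text
time: 10.67
ee_pos: [0.3826, -0.1666, 0.0056]
orientation: [0.756, 0.655, 0.0, 0.0]
wrist_force: [0.5, 0.3, -0.3]
width: 0.372
grip_force: 0.0
```

Emit:
carry_out(
  plan=[
    {"xyz": [0,0,0],"dr": [0,0,0]},
    {"xyz": [0,0,0],"dr": [0,0,0]},
    {"xyz": [0,0,0],"dr": [0,0,0]},
    {"xyz": [0,0,0],"dr": [0,0,0]},
    {"xyz": [0,0,0],"dr": [0,0,0]},
    {"xyz": [0,0,0],"dr": [0,0,0]},
    {"xyz": [0,0,0],"dr": [0,0,0]},
    {"xyz": [0,0,0],"dr": [0,0,0]},
  ],
  jaw=1,
  force=40,
)

```text
time: 11.33
ee_pos: [0.3826, -0.1669, 0.0059]
orientation: [0.756, 0.655, 0.0, 0.0]
wrist_force: [-0.4, 1.4, 5.5]
width: 0.075
grip_force: 39.1
```

Emit:
carry_out(
  plan=[
    {"xyz": [0,0,10],"dr": [0,0,0]},
    {"xyz": [0,0,25],"dr": [0,0,0]},
    {"xyz": [13,14,25],"dr": [0,0,0]},
    {"xyz": [26,28,0],"dr": [0,0,0]},
    {"xyz": [26,28,0],"dr": [0,0,0]},
    {"xyz": [26,28,0],"dr": [0,0,0]},
    {"xyz": [26,28,0],"dr": [0,0,0]},
    {"xyz": [26,28,0],"dr": [0,0,0]},
    {"xyz": [26,28,0],"dr": [0,0,0]},
    {"xyz": [26,28,0],"dr": [0,0,0]},
  ],
)

```text
time: 12.17
ee_pos: [0.578, 0.045, 0.0662]
orientation: [0.756, 0.655, -0.0, 0.0]
wrist_force: [0.5, -0.4, -0.9]
width: 0.073
grip_force: 39.0
```

Emit:
carry_out(
  plan=[
    {"xyz": [2.5,1,-20],"dr": [0,0,0]},
    {"xyz": [0,0,-15],"dr": [0,0,0]},
    {"xyz": [0,0,-5],"dr": [0,0,0]},
    {"xyz": [0,0,0],"dr": [0,0,0]},
    {"xyz": [0,0,0],"dr": [0,0,0]},
  ],
)

```text
time: 12.58
ee_pos: [0.5793, 0.044, 0.0257]
orientation: [0.756, 0.655, -0.0, -0.0]
wrist_force: [0.3, -0.6, -0.8]
width: 0.079
grip_force: 39.0
```

Emit:
carry_out(
  plan=[
    {"xyz": [0.5,0,-5],"dr": [0,0,0]},
    {"xyz": [0,0,0],"dr": [0,0,0]},
    {"xyz": [0,0,0],"dr": [0,0,0]},
  ],
)

```text
time: 12.83
ee_pos: [0.5804, 0.044, 0.0208]
orientation: [0.756, 0.655, 0.0, 0.0]
wrist_force: [-0.3, -0.1, -1.4]
width: 0.074
grip_force: 39.0
```

Emit:
carry_out(
  plan=[
    {"xyz": [0,0,0],"dr": [0,0,0]},
    {"xyz": [0,0,0],"dr": [0,0,0]},
    {"xyz": [0,0,0],"dr": [0,0,0]},
    {"xyz": [0,0,0],"dr": [0,0,0]},
    {"xyz": [0,0,15],"dr": [0,0,0]},
    {"xyz": [0,0,20],"dr": [0,0,0]},
    {"xyz": [0,0,20],"dr": [0,0,0]},
  ],
  jaw=0.25,
)

```text
time: 13.42
ee_pos: [0.5796, 0.0443, 0.0754]
orientation: [0.756, 0.655, -0.001, -0.001]
wrist_force: [0.3, 0.4, -0.5]
width: 0.376
grip_force: 0.0
```

Emit:
carry_out(
  plan=[
    {"xyz": [-21.5,-28,0],"dr": [0,0,0]},
    {"xyz": [-21.5,-28,0],"dr": [0,0,0]},
    {"xyz": [-21.5,-28,0],"dr": [0,0,0]},
    {"xyz": [-21.5,-28,0],"dr": [0,0,0]},
    {"xyz": [-21.5,-28,0],"dr": [0,0,0]},
    {"xyz": [-21.5,-28,0],"dr": [0,0,0]},
    {"xyz": [-21.5,-28,0],"dr": [0,0,0]},
    {"xyz": [-21.5,-28,0],"dr": [0,0,0]},
    {"xyz": [-21.5,-28,0],"dr": [0,0,0]},
    {"xyz": [-21.5,-28,0],"dr": [0,0,0]},
  ],
)

```text
time: 14.25
ee_pos: [0.3642, -0.2369, 0.0755]
orientation: [0.756, 0.655, 0.0, 0.0]
wrist_force: [1.1, -0.8, -0.1]
width: 0.375
grip_force: 0.0
```

Emit:
carry_out(
  plan=[
    {"xyz": [-21.5,-28,0],"dr": [0,0,0]},
    {"xyz": [-21.5,-27,0],"dr": [0,0,0]},
    {"xyz": [0,0,-26],"dr": [0,0,0]},
    {"xyz": [0,0,0],"dr": [0,0,0]},
    {"xyz": [0,0,0],"dr": [0,0,0]},
  ],
)

```text
time: 14.67
ee_pos: [0.3213, -0.2901, 0.0488]
orientation: [0.756, 0.654, -0.0, -0.001]
wrist_force: [-0.2, -0.2, -0.3]
width: 0.379
grip_force: 0.0
```

```bash
python3 - <<'E'
from h import *
s=read_state();print(s["ee_pos"],s["orientation"].round(4),s["width"])
im,d=vision.get_image("wrist");cv2.imwrite("pics/w5.png",im)
im,d,w,b=look()
for x in w+b:print(*x)
E
```

```text
[ 0.32131414 -0.29012019  0.04879861] [ 7.562e-01  6.543e-01 -1.000e-04 -1.500e-03] 0.37905904664024154
0.6781 -0.3439 0.0477 214 [360.0, 96.5]
0.6206 0.0392 0.0791 264 [227.5, 134.0]
0.5065 -0.374 0.1367 1573 [375.0, 154.5]
0.606 -0.0608 0.0692 229 [264.0, 134.5]
0.5909 -0.161 0.059 187 [301.0, 134.5]
0.4332 0.1885 0.0677 104 [180.5, 208.0]
0.6298 0.1381 0.0863 780 [191.5, 135.5]
0.6022 -0.0599 0.0832 183 [264.0, 135.5]
0.5872 -0.1581 0.086 329 [300.5, 135.5]
0.6171 0.0391 0.0539 315 [227.5, 135.0]
0.6029 -0.0602 0.0443 216 [264.0, 135.0]
0.5875 -0.1592 0.0334 128 [300.5, 135.0]
0.3984 0.31 0.0732 577 [134.5, 227.5]
```

View pics/w5.png

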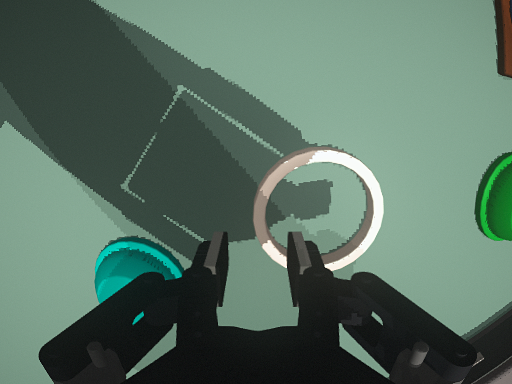

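The large ring's near wall, at about columns 258–265, lies between the fingers. The turquoise bell at (140,275) is clear of the outer finger. The top view puts the three placed rings within about 5 mm of their pads.

Emit:
carry_out(
  plan=[
    {"xyz": [0,0,-15],"dr": [0,0,0]},
    {"xyz": [0,0,-15],"dr": [0,0,0]},
    {"xyz": [0,0,-10],"dr": [0,0,0]},
    {"xyz": [0,0,-4],"dr": [0,0,0]},
    {"xyz": [0,0,0],"dr": [0,0,0]},
    {"xyz": [0,0,0],"dr": [0,0,0]},
  ],
)

```text
time: 15.27
ee_pos: [0.3226, -0.2904, 0.0056]
orientation: [0.756, 0.655, -0.0, -0.0]
wrist_force: [-1.0, 0.5, 0.3]
width: 0.376
grip_force: 0.0
```

Emit:
carry_out(
  plan=[
    {"xyz": [0,0,0],"dr": [0,0,0]},
    {"xyz": [0,0,0],"dr": [0,0,0]},
    {"xyz": [0,0,0],"dr": [0,0,0]},
    {"xyz": [0,0,0],"dr": [0,0,0]},
    {"xyz": [0,0,0],"dr": [0,0,0]},
    {"xyz": [0,0,0],"dr": [0,0,0]},
    {"xyz": [0,0,0],"dr": [0,0,0]},
    {"xyz": [0,0,0],"dr": [0,0,0]},
  ],
  jaw=1,
  force=40,
)

```text
time: 15.93
ee_pos: [0.3225, -0.2909, 0.0059]
orientation: [0.756, 0.655, 0.0, 0.0]
wrist_force: [-0.5, 1.5, 6.5]
width: 0.076
grip_force: 43.1
```

Emit:
carry_out(
  plan=[
    {"xyz": [0,0,10],"dr": [0,0,0]},
    {"xyz": [0,0,25],"dr": [0,0,0]},
    {"xyz": [5,8,30],"dr": [0,0,0]},
    {"xyz": [18,29,0],"dr": [0,0,0]},
    {"xyz": [18,29,0],"dr": [0,0,0]},
    {"xyz": [18,29,0],"dr": [0,0,0]},
    {"xyz": [18,29,0],"dr": [0,0,0]},
    {"xyz": [18,29,0],"dr": [0,0,0]},
    {"xyz": [18,29,0],"dr": [0,0,0]},
    {"xyz": [18,29,0],"dr": [0,0,0]},
  ],
)

```text
time: 16.77
ee_pos: [0.4538, -0.0781, 0.071]
orientation: [0.756, 0.655, 0.0, 0.0]
wrist_force: [1.0, -0.8, -1.1]
width: 0.08
grip_force: 42.9
```

Emit:
carry_out(
  plan=[
    {"xyz": [18,29,0],"dr": [0,0,0]},
    {"xyz": [18,29,0],"dr": [0,0,0]},
    {"xyz": [18,29,0],"dr": [0,0,0]},
    {"xyz": [18,29,0],"dr": [0,0,0]},
    {"xyz": [18,29,0],"dr": [0,0,0]},
    {"xyz": [18,29,0],"dr": [0,0,0]},
    {"xyz": [18,29,0],"dr": [0,0,0]},
    {"xyz": [9,20,0],"dr": [0,0,0]},
    {"xyz": [0,0,-15],"dr": [0,0,0]},
    {"xyz": [0,0,0],"dr": [0,0,0]},
  ],
)

```text
time: 17.6
ee_pos: [0.5873, 0.1443, 0.0542]
orientation: [0.755, 0.656, -0.001, -0.001]
wrist_force: [-0.4, -0.4, -1.2]
width: 0.074
grip_force: 43.0
```

Emit:
carry_out(
  plan=[
    {"xyz": [1.5,0,-15],"dr": [0,0,0]},
    {"xyz": [0,0,-12],"dr": [0,0,0]},
    {"xyz": [0,0,-6],"dr": [0,0,0]},
    {"xyz": [0,0,0],"dr": [0,0,0]},
    {"xyz": [0,0,0],"dr": [0,0,0]},
    {"xyz": [0,0,0],"dr": [0,0,0]},
  ],
)

```text
time: 18.1
ee_pos: [0.5899, 0.143, 0.0228]
orientation: [0.756, 0.655, 0.0, 0.0]
wrist_force: [0.2, -0.9, -1.2]
width: 0.078
grip_force: 43.0
```

Emit:
carry_out(
  plan=[
    {"xyz": [0,0,0],"dr": [0,0,0]},
    {"xyz": [0,0,0],"dr": [0,0,0]},
    {"xyz": [0,0,0],"dr": [0,0,0]},
    {"xyz": [0,0,0],"dr": [0,0,0]},
    {"xyz": [0,0,15],"dr": [0,0,0]},
    {"xyz": [0,0,25],"dr": [0,0,0]},
    {"xyz": [0,0,30],"dr": [0,0,0]},
    {"xyz": [-20,-30,0],"dr": [0,0,0]},
    {"xyz": [-20,-30,0],"dr": [0,0,0]},
    {"xyz": [-20,-30,0],"dr": [0,0,0]},
  ],
  jaw=0.25,
)

```text
time: 18.93
ee_pos: [0.5295, 0.0529, 0.0932]
orientation: [0.755, 0.655, 0.001, 0.001]
wrist_force: [0.5, -0.2, -1.2]
width: 0.375
grip_force: 0.0
```

Emit:
carry_out(
  plan=[
    {"xyz": [-20,-30,0],"dr": [0,0,0]},
    {"xyz": [-20,-30,0],"dr": [0,0,0]},
    {"xyz": [-20,-30,0],"dr": [0,0,0]},
    {"xyz": [-20,-30,0],"dr": [0,0,0]},
    {"xyz": [-20,-30,0],"dr": [0,0,0]},
    {"xyz": [-20,-30,0],"dr": [0,0,0]},
    {"xyz": [-20,-30,0],"dr": [0,0,0]},
    {"xyz": [-20,-30,0],"dr": [0,0,0]},
    {"xyz": [-20,-30,0],"dr": [0,0,0]},
    {"xyz": [-10,-40,0],"dr": [0,0,0]},
  ],
)

```text
time: 19.77
ee_pos: [0.3367, -0.2562, 0.0923]
orientation: [0.756, 0.655, -0.0, -0.001]
wrist_force: [1.0, 0.9, -0.8]
width: 0.373
grip_force: 0.0
```

```bash
python3 - <<'E'
from h import *
s=read_state();print(s["ee_pos"],s["width"])
im,d,w,b=look();cv2.imwrite("pics/t6.png",cv2.resize(im[80:280,100:400],None,fx=2.5,fy=2.5))
for x in w+b:print(*x)
E
```

```text
[ 0.33669162 -0.25620728  0.09225037] 0.37250368789530974
0.6346 0.1395 0.0879 254 [190.5, 134.5]
0.6203 0.0395 0.078 233 [227.5, 134.5]
0.6063 -0.0607 0.0685 206 [264.0, 134.5]
0.5906 -0.1609 0.058 170 [301.0, 134.5]
0.291 -0.1895 0.2604 6345 [328.0, 239.0]
0.6022 -0.0598 0.0832 177 [264.0, 135.5]
0.5877 -0.1583 0.0785 236 [300.0, 135.5]
0.6313 0.1386 0.0633 429 [191.0, 135.0]
0.6168 0.0389 0.0541 317 [227.5, 135.0]
0.6027 -0.0601 0.0441 214 [264.0, 135.0]
0.5878 -0.1591 0.0332 126 [300.5, 135.0]
0.3976 0.3106 0.0729 552 [135.0, 228.0]
```

View pics/t6.png

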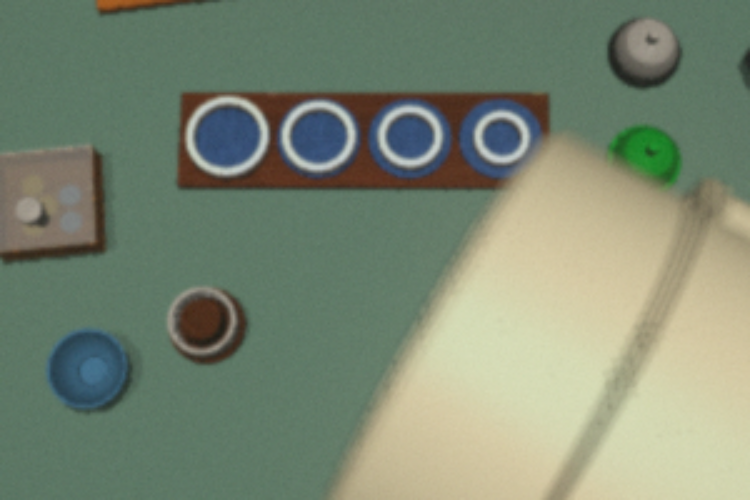

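All four rings are centred on the pads at (227,137), (318,137), (410,136) and (502,137). They grow in size away from the bell at (645,50), and the dish hasn't moved.

```bash
python3 -c "
from plant import bot
print(bot.close_job())"
```

```text
the job is handed in; nothing more can be done
None
```

I handed the job in with all four bangles flat and centred to within about 5 mm on their pads, smallest nearest the bell and largest at the far end, and the dish where it stood; the system gave no verdict.

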